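# Dry-lay a coat rail and set out the fixings

## Task

Get the coat rail ready to fix, left and right being as seen from the robot and 'behind' meaning farther from it: lay the two-pronged hook on the middle of the beech rail, the one-pronged hook to its left and the round knob hook to its right, each on its back, centred over its pair of pilot holes, the two long hook plates lying straight across the rail. On the cork mat set the clear nail tray in the middle of the near half, and behind it the beech sanding block flat in the middle of the far half, its length running front to back of the mat. Keep the nail tray level so that no nail spills, and leave the hammer and the bumper tube where they are.

Things in the scene. Friction and masses are not known exactly. Their poses are not given: they have to be found in the camera images.
- rail: Fixed beech board 90 (x) x 270 (y) x 18 mm high, flat on the marble, left or right of the mat. Origin: centre of underside; +x away from the robot, +y its left end (turned at most 15 degrees). Pairs of dark 8 mm pilot holes in its top mark the hook places: pair centres at x 0, y +85 (left), 0 (middle), -85 mm (right); the holes of a pair at x -20 and +20 mm.
- mat: Fixed cork mat 170 (x, front to back) x 130 (y) x 4 mm thick. Origin: centre of underside; +x away from the robot (turned at most 15 degrees). Middle of the near half: x -42.5 mm, of the far half: x +42.5 mm, both at y 0, z 4 mm.
- double_hook: Chrome hook with two prongs, 130 g; loose, lying plate down, prong up; x along the plate, y across, z up; origin: middle of the plate's underside. Plate 78 x 26 x 6 mm; on its middle a boss 14 (x) x 12 mm (y) up to z 34 mm, to be gripped across y; prongs 10 mm thick run from the boss along +x (to x 40, z 52 mm) and -x (to x -38, z 43 mm).
- single_hook: Chrome hook with one prong, 100 g; loose, lying plate down, prong up; x along the plate, y across, z up; origin: middle of the plate's underside. Plate 54 x 26 x 6 mm; on its middle a boss 14 (x) x 12 mm (y) up to z 34 mm, to be gripped across y; a prong 10 mm thick runs from the boss along +x (to x 40, z 52 mm).
- knob_hook: Chrome round knob hook: a disc 44 mm across and 6 mm thick, a stem 14 mm across, and a round cap 24 mm across from 28 to 40 mm above the underside, a good grip from any side; z up, origin at the centre of the disc's underside. About 90 g. Loose.
- sanding_block: Beech sanding block 75 mm (x) by 48 mm (y) by 30 mm high; origin at the centre of its underside. About 110 g. Loose.
- nail_tray: Clear plastic open tray, 60 x 60 mm outside, 24 mm high, walls 3 mm, with a white card liner and small steel nails fixed in its bottom; origin at the centre of its underside. Square, so it may be turned any way on the mat. About 120 g. Loose.
- hammer: Steel hammer, 290 mm long, lying along y at the far edge of the work; loose; to be left alone.
- bumper_tube: Upright grey capped tube of wall bumpers, 39 mm across, 62 mm high, origin at the centre of its underside; at the far right; loose; to be left alone.
Mind the look-alikes: they are no part of the job. What is shaped like the single_hook but blue or purple is not meant.

How it is judged:
By the outcome, as a careful person would: the job done as asked, in the order asked, and still so for the second after the job is handed in, with the robot touching nothing.
It also fails if it takes over 115 s, if anything falls off the work surface, if the arm or the gripper's body presses on something with over 40 N, if the wrist force passes 120 N, or if a joint passes its speed limit or range.

## Robot

A 6-joint arm with a two-finger parallel gripper is mounted at the origin on the work surface. World frame = base frame: x ahead of the robot, y to its left, z up, the work surface at z = 0. Lengths are in mm, angles in rad, forces in N, time in s.
With the tool pointing down it reaches from about 350 to 975 mm from the base axis. Payload 7.1 kg.
Tool frame: the origin (TCP) lies at the centre of the arm's flange, where the gripper is bolted on; the fingertips stand 182 mm ahead of it and the grasp point (between the pads) lies 163 mm ahead of it; z points along the fingers, y is the line along which they close (so a half turn about z gives the same grasp; the last joint's range is limited). The gripper opens to 88 mm and grips with 3 to 60 N. Pads are 20 mm wide; open, the fingers measure 115 mm over their backs; the gripper's body (75 mm by 178 mm) begins 61 mm behind the grasp point.
Start: joints at [-1.126, 0.423, 1.63, -0, 1.089, -0.019], TCP at [279.608, -558.95, 404.675] pointing down, gripper open.
Joint ranges: [-3, 3], [-0.9, 2.11], [0.09, 2.58], [-1.31, 4.45], [0.11, 2.69], [-2.54, 2.54]. Speed limits (rad/s): [2.39, 2.39, 3.01, 3.14, 3.14, 3.14].

## Interface

Orientations are given as a rotation vector (axis times angle).
In Python, from workcell import readout, get_image, ctrl gives the robot as it stands.
- The arm moves only by the tool step_arm, never from a script. Its argument "targets" is a list that holds one entry, the list of rows, each a list of 7 numbers: the shift along the world's x, y, z as a fraction of full scale, then the turn, a rotation vector about the world's x, y, z as a fraction of full scale, then the opening, from 0 (shut) to 1 (fully open). In form: [[[dx, dy, dz, wx, wy, wz, claw], ...]]. A call has exactly 5 rows; each row shifts and turns the commanded pose from where the row before left it; what a row does not reach is not made up. Full scale, the value 1, is 0.05 m for a shift and 4 degrees for a turn. A row lasts 1/8 s, in which the tool goes at most 62.5 mm and 10.7 degrees, less where a joint would pass 70% of its speed; a pose out of reach is approached as far as the arm can. A call with a number of a shift or a turn outside -1 to 1 is refused whole. A call with a gripper value outside its range is refused whole. The fingers move at their own pace and stop on an object; the grip force is fixed at half the most. Time passes only in rows, so rows that do not move let the fingers close, or fill a call up. It gives the time, the measured TCP pose, the force, the opening and the grip force at its end, in the units of the state.
- readout.get_obs(): the state, without advancing time (a new reading comes with each control period).
- get_image(name): name is "side" or "top" or "wrist"; returns a dict with "pixels" (420x560x3 uint8, red, green, blue), "intrinsics" (3x3 intrinsics, pixels), "extrinsics" (4x4, takes a point from world to camera coordinates). Camera axes: x right, y down, z forward; pixel columns grow to the right and rows downward; lengths in mm; the calibration is good to about 2 mm. A picture is of the moment at which its call begins. There is no depth.
- ctrl.close_job(): hands the job in; it is judged then, once.
The state is a dict: "t": time; "qpos": joint angles; "qvel": joint speeds; "joint_torque": joint torques, N m; "ee_pos": TCP position; "orientation": TCP orientation; "ft_force": force on the tool from outside, world axes, zero at the start; "moment": the same for the moment, N m; "width": finger opening in mm; "grasp_force": force on a finger pad.
Only numpy, scipy, OpenCV 4.12 (cv2) and the standard library are available. Lean on these libraries where they do the work, as an engineer would, in place of code of your own. Each camera call takes 0.05 s, during which the arm holds its last target. There are 200 camera calls.

## Working session

There is one attempt and no reset: what is moved stays moved. The work goes in short steps, Python scripts to look and compute and a tool call to move; the robot and the scene stay as the last step left them, time stands still between calls to the robot, and variables do not carry over. Pictures are saved under pics/ and viewed, at most 14 in all, crops included, and the job is handed in when it is done.

Besides the shell and the picture viewer there is one more tool, called as name([rows], argument=value, ...), one row to a line, values as JSON. step_arm: Moves the arm, as the interface text tells. Shift numbers are shares of 0.05 m and turn numbers shares of 4 degrees, none past 1 either way. Its arguments: {"type":"object","properties":{"targets":{"type":"array"}},"required":["targets"]}

```bash
mkdir -p pics; ls; cat > h.py <<'E'
import numpy as np, cv2, os
from workcell import readout, get_image, ctrl
def snap(n,f):
    d=get_image(n); np.savez('pics/'+f+'.npz',**{k:np.array(d[k]) for k in('pixels','intrinsics','extrinsics')})
    cv2.imwrite('pics/'+f+'.png',d['pixels'][:,:,::-1]); return d
def load(f): return dict(np.load('pics/'+f+'.npz'))
def ray(d,uv,z):
    K,T=d['intrinsics'],d['extrinsics'];R,t=T[:3,:3],T[:3,3]
    uv=np.atleast_2d(uv).astype(float)
    c=-R.T@t; v=np.c_[uv,np.ones(len(uv))]@np.linalg.inv(K).T@R
    return c+v*((z-c[2])/v[:,2])[:,None]
def proj(d,P):
    P=np.atleast_2d(P);q=(P@d['extrinsics'][:3,:3].T+d['extrinsics'][:3,3])@d['intrinsics'].T
    return q[:,:2]/q[:,2:]
E
python3 - <<'E'
from h import *
np.set_printoptions(precision=1,suppress=True)
for n in('top','side','wrist'):
    d=snap(n,n+'0');R=d['extrinsics'];print(n,-R[:3,:3].T@R[:3,3],d['intrinsics'][0,0]);print(R[:3,:3])
o=readout.get_obs();print(o)
E
```

```text
pics
top [ 502.5   -0.1 1057.5] 389.43013673078093
[[ 0.  -1.   0. ]
 [-1.  -0.  -0.1]
 [ 0.1 -0.  -1. ]]
side [447.3 925.5 624.9] 513.9320059723345
[[-1.  -0.1 -0. ]
 [-0.1  0.5 -0.8]
 [ 0.1 -0.8 -0.5]]
wrist [ 354.2 -521.1  384. ] 319.45851842852335
[[ 0.4 -0.9 -0. ]
 [-0.9 -0.4  0.3]
 [-0.3 -0.1 -1. ]]
{'t': 0.15, 'qpos': array([-1.1,  0.4,  1.6,  0. ,  1.1, -0. ]), 'qvel': array([ 0., -0., -0.,  0.,  0.,  0.]), 'joint_torque': array([ -0. , -54.5, -27.4,   0.1,   0. ,  -0. ]), 'ee_pos': array([ 279.5, -558.8,  404.1]), 'orientation': array([-3.1, -0.7,  0. ]), 'ft_force': array([-0.5, -0.7,  1. ]), 'moment': array([ 0., -0., -0.]), 'grasp_force': 0.0, 'width': 87.82952136593448}
```

View pics/top0.png

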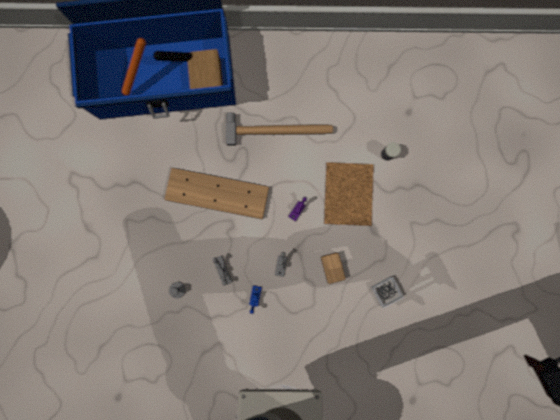

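View pics/side0.png

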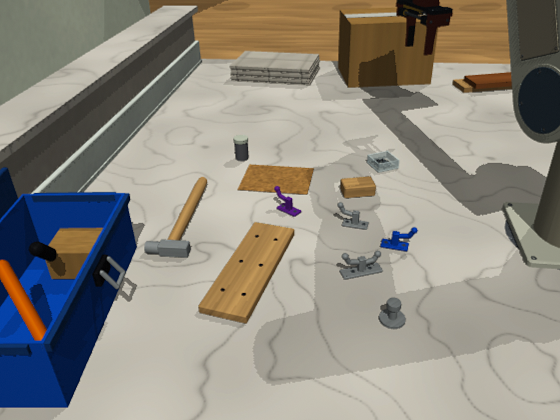

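```bash
python3 - <<'E'
from h import *
np.set_printoptions(precision=1,suppress=True)
d=load('top0');im=d['pixels'][:,:,::-1].copy()
cv2.imwrite('pics/topc.png',cv2.resize(im[140:325,155:415],None,fx=3,fy=3,interpolation=cv2.INTER_CUBIC))
s=load('side0');cv2.imwrite('pics/sidec.png',cv2.resize(s['pixels'][140:340,190:450,::-1],None,fx=3,fy=3,interpolation=cv2.INTER_CUBIC))
hsv=cv2.cvtColor(im,cv2.COLOR_BGR2HSV)
m=cv2.inRange(hsv,(5,90,60),(25,255,255))
for c in cv2.findContours(m,0,1)[0]:
    if cv2.contourArea(c)<150: continue
    r=cv2.minAreaRect(c);b=cv2.boxPoints(r)
    z={True:18,False:4}[r[0][0]<300]
    if abs(r[0][0]-332)<10 and r[0][1]>240:z=30
    w=ray(d,b,z);print(r,z,w.mean(0));print(w[:,:2],np.linalg.norm(w[1]-w[0]),np.linalg.norm(w[2]-w[1]))
E
```

```text
((332.9842529296875, 267.6432189941406), (28.102609634399414, 17.932140350341797), 74.47589111328125) 30 [ 430.1 -135.4   30. ]
[[ 458.7 -102.9]
 [ 471.7 -148.2]
 [ 401.5 -167.8]
 [ 388.6 -122.7]] 47.154466801689566 72.8713232235235
((216.40968322753906, 192.82427978515625), (99.64353942871094, 32.51743698120117), 11.16487979888916) 18 [625.5 176.4  18. ]
[[606.9 315.2]
 [693.5 301.1]
 [643.8  36.7]
 [557.8  52.4]] 87.79189289785933 269.012109720852
((348.44818115234375, 193.76318359375), (46.862091064453125, 61.238224029541016), 1.6846843957901) 4 [ 628.6 -180.8    4. ]
[[ 546.  -114.8]
 [ 713.7 -119.4]
 [ 711.2 -247.6]
 [ 543.6 -241.6]] 167.7552403120044 128.27981618979553
((283.99737548828125, 129.29116821289062), (8.353760719299316, 96.05559539794922), 89.27477264404297) 18 [801.   -3.6  18. ]
[[ 809.5  127.3]
 [ 815.6 -134. ]
 [ 792.5 -134.3]
 [ 786.4  126.5]] 261.35143003715314 23.137186378152727
((204.10899353027344, 68.39437866210938), (35.69562530517578, 30.67074203491211), 84.5596694946289) 18 [969.4 217.8  18. ]
[[1015.1  265.7]
 [1024.3  181.7]
 [ 923.6  170.1]
 [ 914.5  253.6]] 84.531626910755 101.32484058387631
((132.6904296875, 65.90150451660156), (8.273128509521484, 58.21509552001953), 17.650123596191406) 18 [974.6 414.3  18. ]
[[ 899.1  446.4]
 [1057.   404.1]
 [1050.   382. ]
 [ 892.3  424.6]] 163.48503497344345 23.131049255235688
```

View pics/topc.png

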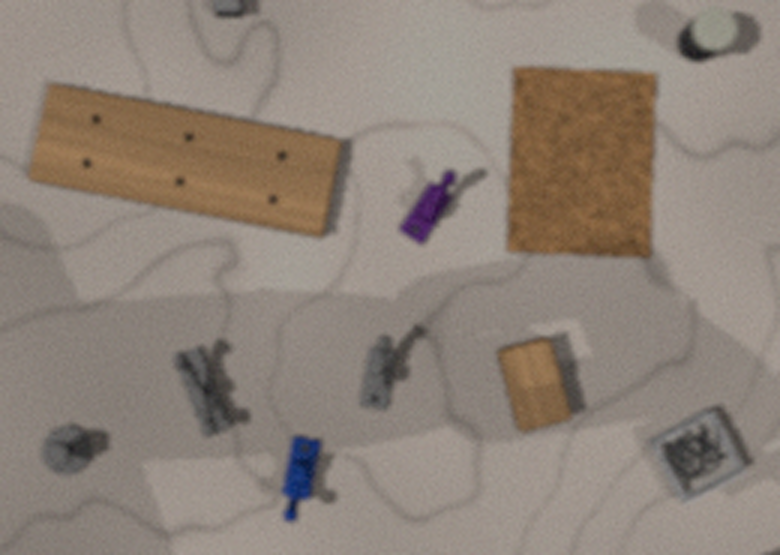

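View pics/sidec.png

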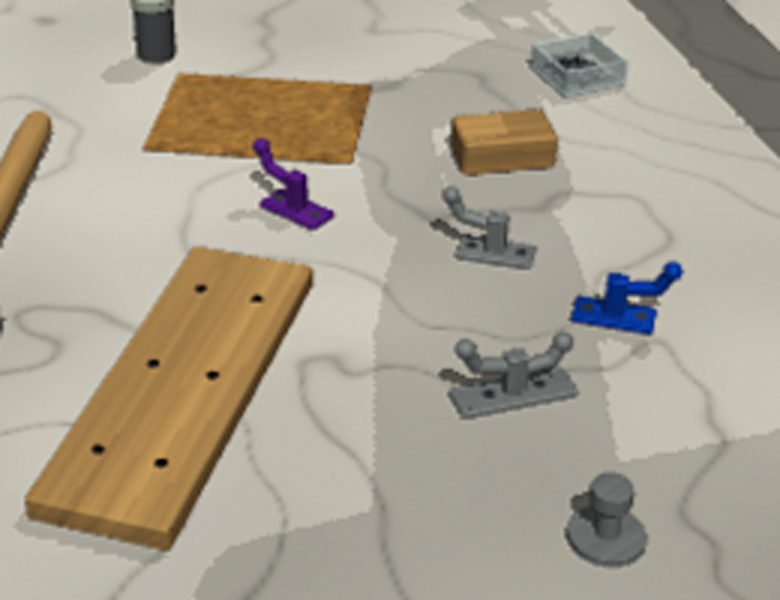

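```bash
python3 - <<'E'
from h import *
np.set_printoptions(precision=1,suppress=True)
d=load('top0');f=lambda p:(np.array(p,float)+.5)/3-.5+[155,140]
h=ray(d,f([(96,119),(86,163),(189,137),(180,182),(282,156),(273,200)]),18)[:,:2];print(h,(h[::2]+h[1::2])/2)
v=h[0]-h[4]+h[1]-h[5];print('rail yaw',np.degrees(np.arctan2(-v[0],v[1])))
print('dbl,sgl,knob,knobcap',ray(d,f([(208,392),(378,373),(68,450)]),6)[:,:2],ray(d,f([(66,440)]),40)[:,:2])
print('tray',ray(d,f([(650,443),(722,407),(748,463),(688,500)]),24)[:,:2])
# side view
s=load('side0');g=lambda p:(np.array(p,float)+.5)/3-.5+[190,140]
print('side holes',ray(s,g([(201,288),(257,298),(153,363),(212,375),(98,449),(161,462)]),18)[:,:2])
print('side mat',ray(s,g([(182,73),(371,84),(353,162),(145,150)]),4)[:,:2])
print('side boss tops',ray(s,g([(517,355),(497,216)]),34)[:,:2])
T=load('wrist0')['extrinsics'];print(T)
E
```

```text
[[661.  257. ]
 [621.2 264.8]
 [645.6 173.2]
 [605.  180.4]
 [629.3  89.6]
 [589.7  97. ]] [[641.1 260.9]
 [625.3 176.8]
 [609.5  93.3]]
rail yaw -10.670409311993568
dbl,sgl,knob,knobcap [[418.2 153.2]
 [436.6   1.7]
 [365.9 276.5]] [[378.8 269.5]]
tray [[ 379.4 -236.8]
 [ 411.2 -300.2]
 [ 363.  -322.4]
 [ 330.6 -269.6]]
side holes [[627.9  90.7]
 [588.5  98.1]
 [643.7 174.4]
 [604.4 182.2]
 [659.4 257.9]
 [620.2 264.8]]
side mat [[ 705.9 -243.9]
 [ 540.6 -239.2]
 [ 543.6 -108.4]
 [ 710.4 -110.5]]
side boss tops [[416.6 161.9]
 [431.4   5. ]]
[[   0.4   -0.9   -0.  -623.9]
 [  -0.9   -0.4    0.3  -36.6]
 [  -0.3   -0.1   -1.   392.1]
 [   0.     0.     0.     1. ]]
```

step_arm([
  [[0.18, 0.95, -0.07, 0, 0, 0, 1], [0.18, 0.95, -0.07, 0, 0, 0, 1], [0.18, 0.95, -0.07, 0, 0, 0, 1], [0.18, 0.95, -0.07, 0, 0, 0, 1], [0.18, 0.95, -0.07, 0, 0, 0, 1]],
])

```text
t: 0.78
ee_pos: [324.6, -319.9, 387.0]
orientation: [-3.058, -0.721, -0.0]
ft_force: [-0.1, -0.2, 0.0]
width: 87.8
grasp_force: 0.0
```

step_arm([
  [[0.18, 0.95, -0.07, 0, 0, 0, 1], [0.18, 0.95, -0.07, 0, 0, 0, 1], [0.18, 0.95, -0.07, 0, 0, 0, 1], [0.18, 0.95, -0.07, 0, 0, 0, 1], [0.18, 0.95, -0.07, 0, 0, 0, 1]],
])

```text
t: 1.4
ee_pos: [369.6, -82.5, 369.7]
orientation: [3.057, 0.721, 0.001]
ft_force: [1.4, 0.3, 0.2]
width: 87.7
grasp_force: 0.0
```

step_arm([
  [[0.18, 0.95, -0.07, 0, 0, 0, 1], [0.18, 0.95, -0.07, 0, 0, 0, 1], [0.18, 0.95, -0.07, 0, 0, 0, 1], [0.18, 0.95, -0.07, 0, 0, 0, 1], [0, 0, 0, 0, 0, 0, 0.8]],
])

```text
t: 2.02
ee_pos: [405.9, 108.5, 355.5]
orientation: [-3.056, -0.729, -0.0]
ft_force: [-1.2, -0.6, -0.4]
width: 81.1
grasp_force: 0.0
```

```bash
python3 - <<'E'
from h import *
np.set_printoptions(precision=1,suppress=True)
d=snap('wrist','w1');print(readout.get_obs()['ee_pos'])
print(proj(d,[[417,157,6],[435,3,6],[366,276,6]]))
cv2.imwrite('pics/w1b.png',cv2.resize(d['pixels'][:,:,::-1],(800,600),interpolation=cv2.INTER_CUBIC))
E
```

```text
[405.5 107.1 355.4]
[[245.4 165.9]
 [381.5 215.2]
 [119.  157.9]]
```

View pics/w1b.png

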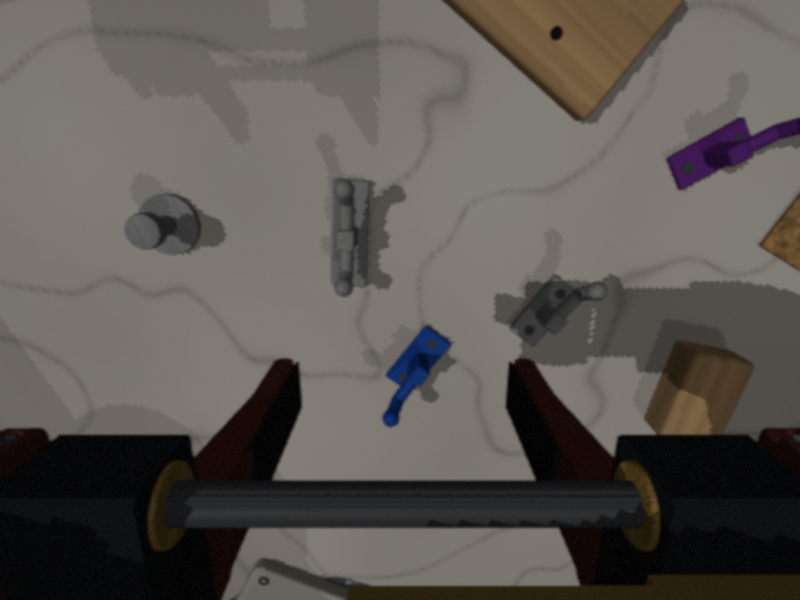

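```bash
cat >> h.py <<'E'
def w8(p): return (np.array(p,float)+.5)*0.7-.5
E
python3 - <<'E'
from h import *
np.set_printoptions(precision=1,suppress=True)
d=load('w1');
def rep(n,p,z=6):
    w=ray(d,w8(p),z)[:,:2];e=np.roll(w,-1,0)-w
    print(n,w.mean(0),np.linalg.norm(e,axis=1),np.degrees(np.arctan2(e[:,1],e[:,0])))
rep('dbl',[(333,180),(371,181),(368,287),(333,287)])
rep('sgl',[(512,324),(535,344),(579,297),(556,275)])
print('bosses',ray(d,w8([(345,239)]),34))
print('knob disc',ray(d,w8([(173,224)]),6),'cap',ray(d,w8([(143,231)]),40))
print(np.degrees(2*np.arctan2(.729,3.056)))
E
```

```text
dbl [418.2 157.2] [26.5 76.5 26.2 77.2] [ -64.6 -156.1  116.8   24.2]
sgl [433.1   1.8] [25.2 48.3 25.5 48.8] [-104.   -11.2   75.1  169.1]
bosses [[419.6 159.   34. ]]
knob disc [[368.1 274.6   6. ]] cap [[366.6 277.3  40. ]]
26.833994416530746
```

step_arm([
  [[0.13, 0.52, -0.5, 0, 0, -0.34, 0.5], [0.13, 0.52, -0.5, 0, 0, -0.34, 0.5], [0, 0, -0.6, 0, 0, 0, 0.5], [0, 0, -0.6, 0, 0, 0, 0.5], [0, 0, -0.5, 0, 0, 0, 0.5]],
])

```text
t: 2.7
ee_pos: [418.4, 156.6, 219.7]
orientation: [3.074, 0.647, -0.002]
ft_force: [0.6, -0.2, -0.7]
width: 43.7
grasp_force: 0.0
```

step_arm([
  [[0, 0, -0.35, 0, 0, 0, 0.5], [0, 0, -0.25, 0, 0, 0, 0.4], [0, 0, 0, 0, 0, 0, 0.3], [0, 0, 0, 0, 0, 0, 0], [0, 0, 0, 0, 0, 0, 0]],
])

```text
t: 3.32
ee_pos: [418.9, 158.1, 191.3]
orientation: [-3.074, -0.649, -0.002]
ft_force: [1.1, 0.2, 0.4]
width: 11.4
grasp_force: 30.0
```

step_arm([
  [[0, 0, 0.6, 0, 0, 0, 0], [0.6, 0, 0.35, 0, 0, -0.96, 0], [0.6, 0, 0.35, 0, 0, -0.96, 0], [0.6, 0, 0.35, 0, 0, -0.96, 0], [0.6, 0, 0.35, 0, 0, -0.96, 0]],
])

```text
t: 3.95
ee_pos: [539.3, 158.1, 291.9]
orientation: [-3.133, -0.23, -0.001]
ft_force: [0.2, 0.0, -0.8]
width: 11.6
grasp_force: 30.0
```

step_arm([
  [[0.2, 0.1, 0, 0, 0, -0.97, 0], [0.2, 0.1, 0, 0, 0, -0.97, 0], [0, 0.1, 0, 0, 0, -0.97, 0], [0, 0, 0, 0, 0, -0.97, 0], [0, 0, 0, 0, 0, -0.96, 0]],
])

```text
t: 4.58
ee_pos: [558.4, 173.2, 291.1]
orientation: [-3.127, 0.3, -0.0]
ft_force: [0.4, -0.3, -0.2]
width: 11.7
grasp_force: 30.0
```

```bash
cat >> h.py <<'E'
def holes(d,z=18,view=False):
    im=d['pixels'];hsv=cv2.cvtColor(im,cv2.COLOR_RGB2HSV)
    m=cv2.inRange(hsv,(5,90,60),(25,255,255))
    cs=[cv2.convexHull(c) for c in cv2.findContours(m,0,1)[0]];r=0*m;c=max(cs,key=cv2.contourArea);cv2.drawContours(r,[c],-1,255,-1);r=cv2.erode(r,np.ones((7,7)))
    k=((hsv[:,:,2]<60)&(r>0)).astype(np.uint8)
    n,l,st,ce=cv2.connectedComponentsWithStats(k)
    out=[(ray(d,ce[i],z)[0,:2],st[i,4]) for i in range(1,n) if 8<st[i,4]<400]
    return out
E
python3 - <<'E'
from h import *
np.set_printoptions(precision=1,suppress=True)
d=snap('wrist','w2');o=readout.get_obs();print(o['ee_pos'],o['orientation'],o['width'])
for h in holes(d):print(h,proj(d,[*h[0],18])*800/560)
cv2.imwrite('pics/w2b.png',cv2.resize(d['pixels'][:,:,::-1],(800,600),interpolation=cv2.INTER_CUBIC))
E
```

```text
[558.4 173.1 291.1] [-3.1  0.3 -0. ] 11.792908307039575
(array([629.5,  89.6]), np.int32(95)) [[533.8 157.2]]
(array([660.7, 256.8]), np.int32(70)) [[211.3 159.6]]
(array([645. , 173.1]), np.int32(65)) [[372.5 158.5]]
(array([590.1,  97. ]), np.int32(76)) [[528.  233.4]]
(array([621.4, 264.1]), np.int32(59)) [[221.  235.4]]
(array([605.5, 180.5]), np.int32(54)) [[374.6 234.7]]
```

View pics/w2b.png

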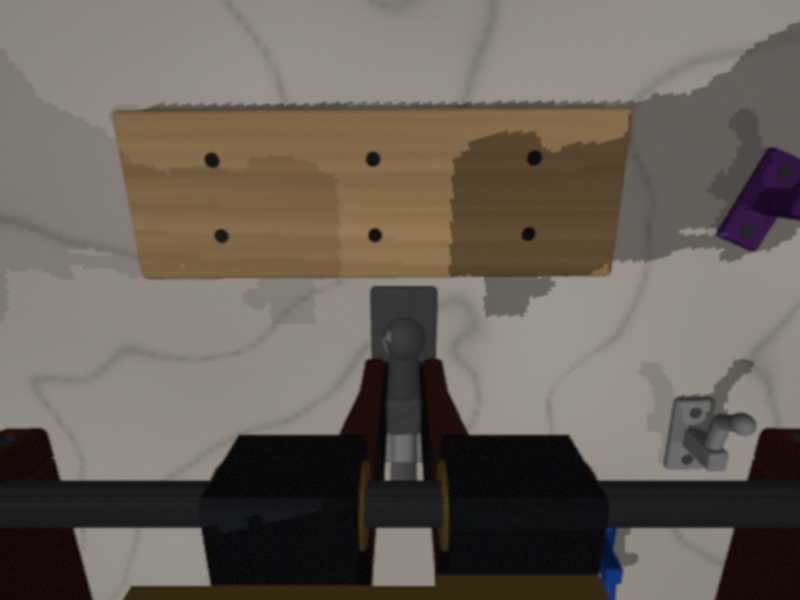

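```bash
python3 - <<'E'
from h import *
np.set_printoptions(precision=2,suppress=True)
d=load('w2');o=readout.get_obs();y=2*np.arctan(o['orientation'][1]/o['orientation'][0]);print(np.degrees(y))
w=ray(d,w8([(371,287),(437,287)]),106)[:,:2];print(np.linalg.norm(w[0]-w[1]))
c=np.cos(y),np.sin(y)
off=w.mean(0)-39*np.array(c)-o['ee_pos'][:2];print(off,off@c,off@[-c[1],c[0]])
E
```

```text
-11.12565453432346
24.703694496936308
[-0.15  0.27] -0.19533862562275536 0.24143802043527754
```

step_arm([
  [[0.5, 0.03, 0, 0, 0, 0.13, 0], [0.5, 0.03, 0, 0, 0, 0, 0], [0.333, 0.015, -0.3, 0, 0, 0, 0], [0, 0, -0.6, 0, 0, 0, 0], [0, 0, -0.5, 0, 0, 0, 0]],
])

```text
t: 5.25
ee_pos: [625.2, 176.8, 220.1]
orientation: [3.129, -0.281, 0.0]
ft_force: [-0.1, -0.3, -0.8]
width: 11.7
grasp_force: 30.0
```

step_arm([
  [[0, 0, -0.15, 0, 0, 0, 0], [0, 0, -0.084, 0, 0, 0, 0], [0, 0, 0, 0, 0, 0, 0], [0, 0, 0, 0, 0, 0, 0], [0, 0, 0, 0, 0, 0, 0]],
])

```text
t: 5.88
ee_pos: [625.5, 176.9, 209.6]
orientation: [-3.128, 0.283, -0.001]
ft_force: [-0.2, -0.4, -1.3]
width: 12.1
grasp_force: 30.0
```

step_arm([
  [[0, 0, 0, 0, 0, 0, 0.4], [0, 0, 0, 0, 0, 0, 0.4], [0, 0, 0.5, 0, 0, 0, 0.4], [0, 0, 1, 0, 0, 0, 0.4], [-0.4, -0.3, 0.3, 0, 0, 0, 0.4]],
])

```text
t: 6.5
ee_pos: [606.9, 162.5, 302.3]
orientation: [-3.127, 0.282, -0.01]
ft_force: [-0.0, -0.6, -0.1]
width: 34.8
grasp_force: 0.0
```

step_arm([
  [[-0.92, -0.6, 0, 0, 0, 0, 0.6], [-0.92, -0.6, 0, 0, 0, 0, 0.6], [-0.92, -0.6, 0, 0, 0, 0, 0.6], [-0.92, -0.6, 0, 0, 0, 0, 0.6], [-0.92, -0.6, 0, 0, 0, 0, 0.6]],
])

```text
t: 7.12
ee_pos: [373.8, 11.1, 299.2]
orientation: [3.129, -0.282, 0.001]
ft_force: [0.9, -0.8, -0.0]
width: 52.4
grasp_force: 0.0
```

```bash
python3 - <<'E'
from h import *
np.set_printoptions(precision=1,suppress=True)
d=snap('wrist','w3');o=readout.get_obs();print(o['ee_pos'],o['orientation'],o['width'])
p=proj(d,[433,2,6])[0];print(p)
t=snap('top','t3')
a=cv2.resize(d['pixels'][60:270,200:430,::-1],None,fx=2.6,fy=2.6,interpolation=cv2.INTER_CUBIC)
b=cv2.resize(t['pixels'][160:225,160:275,::-1],(400,226),interpolation=cv2.INTER_CUBIC)
o=np.zeros((600,800,3),np.uint8);h,w=min(600,a.shape[0]),min(800,a.shape[1]);o[:h,:w]=a[:h,:w]
o[:226,-200:]=b[:,100:300];cv2.imwrite('pics/w3b.png',o)
E
```

```text
[367.5   9.6 298. ] [ 3.1 -0.3 -0. ] 52.9740545457723
[280.6 143. ]
```

View pics/w3b.png

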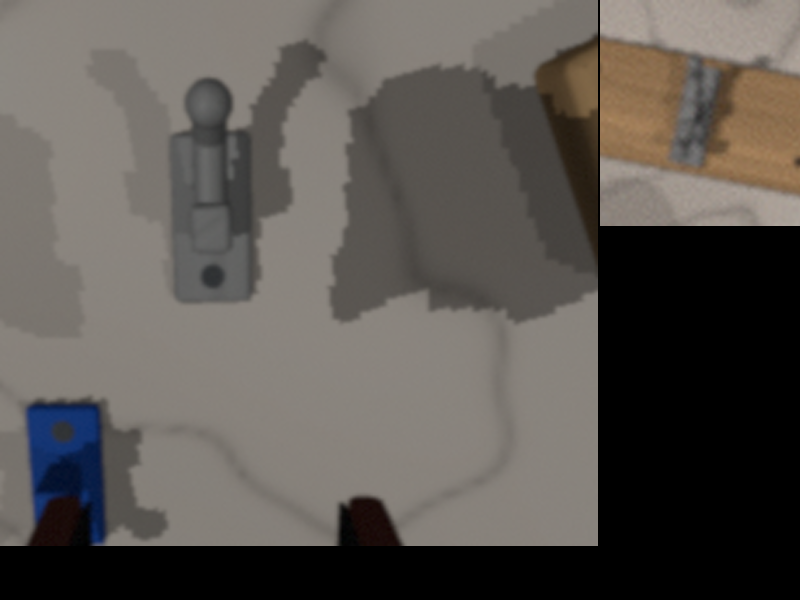

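step_arm([
  [[0, 0, 0, 0, 0, 0, 0.6], [0, 0, 0, 0, 0, 0, 0.6], [0, 0, 0, 0, 0, 0, 0.6], [0, 0, 0, 0, 0, 0, 0.6], [0, 0, 0, 0, 0, 0, 0.6]],
])

```text
t: 7.85
ee_pos: [375.4, 12.0, 298.9]
orientation: [3.129, -0.283, -0.0]
ft_force: [0.7, 0.4, 0.1]
width: 52.7
grasp_force: 0.0
```

```bash
python3 - <<'E'
from h import *
np.set_printoptions(precision=1,suppress=True)
def rep(d,p,z=6):
    w=ray(d,p,z)[:,:2];e=np.roll(w,-1,0)-w
    print(w.mean(0),np.linalg.norm(e,axis=1),np.degrees(np.arctan2(e[:,1],e[:,0])))
d=load('w3');c=(np.array([(170,132),(251,130),(250,300),(174,301)])+.5)/2.6-.5+[200,60]
rep(d,c)
print('boss',ray(d,(np.array([(211,231)])+.5)/2.6-.5+[200,60],34))
e=snap('wrist','w4');o=readout.get_obs();print(o['ee_pos'],o['orientation'])
# feature shift between w3 and w4
g=lambda q:cv2.cvtColor(q['pixels'],cv2.COLOR_RGB2GRAY)
p1,st,_=cv2.calcOpticalFlowPyrLK(g(d),g(e),c.astype(np.float32)[:,None],None,winSize=(15,15))
print(st.ravel());rep(e,p1[:,0])
E
```

```text
[432.4   1.8] [25.3 53.6 25.2 53.4] [-99.  170.1  80.4  -9.8]
boss [[431.3   2.   34. ]]
[375.4  11.9 298.9] [ 3.1 -0.3 -0. ]
[1 1 1 1]
[432.5   1.9] [25.4 53.7 25.5 53.3] [-99.3 170.2  79.6  -9.9]
```

step_arm([
  [[0.57, -0.1, -0.3, 0, 0, 0, 0.5], [0.57, -0.1, -0.4, 0, 0, 0, 0.5], [0, 0, -0.5, 0, 0, 0, 0.5], [0, 0, -0.5, 0, 0, 0, 0.5], [0, 0, -0.3, 0, 0, 0, 0.5]],
])

```text
t: 8.52
ee_pos: [432.1, 1.8, 197.9]
orientation: [3.129, -0.283, -0.002]
ft_force: [0.4, 0.4, -0.2]
width: 43.9
grasp_force: 0.0
```

step_arm([
  [[0, 0, -0.16, 0, 0, 0, 0.4], [0, 0, 0, 0, 0, 0, 0.3], [0, 0, 0, 0, 0, 0, 0], [0, 0, 0, 0, 0, 0, 0], [0, 0, 0, 0, 0, 0, 0]],
])

```text
t: 9.15
ee_pos: [432.5, 1.8, 191.6]
orientation: [-3.129, 0.283, -0.002]
ft_force: [-0.2, 1.0, 7.3]
width: 11.9
grasp_force: 30.0
```

step_arm([
  [[0, 0, 0.5, 0, 0, 0, 0], [0, 0, 0.8, 0, 0, 0, 0], [0, 0.5, 0.7, 0, 0, 0, 0], [0.5, 0.6, 0, 0, 0, 0, 0], [0.6, 0.7, 0, 0, 0, 0, 0]],
])

```text
t: 9.78
ee_pos: [487.5, 92.5, 291.9]
orientation: [-3.128, 0.284, -0.002]
ft_force: [1.2, 0.1, -1.6]
width: 12.1
grasp_force: 30.0
```

step_arm([
  [[0.7, 0.7, 0, 0, 0, 0, 0], [0.7, 0.7, 0, 0, 0, 0, 0], [0.6, 0.7, 0, 0, 0, 0, 0], [0.6, 0.7, 0, 0, 0, 0, 0], [0.475, 0.57, 0, 0, 0, 0, 0]],
])

```text
t: 10.4
ee_pos: [641.7, 261.7, 290.8]
orientation: [3.129, -0.283, -0.0]
ft_force: [0.1, 1.0, -0.3]
width: 11.9
grasp_force: 30.0
```

step_arm([
  [[0, 0, -0.5, 0, 0, -0.05, 0], [0, 0, -0.6, 0, 0, 0, 0], [0, 0, -0.3, 0, 0, 0, 0], [0, 0, -0.15, 0, 0, 0, 0], [0, 0, -0.085, 0, 0, 0, 0]],
])

```text
t: 11.02
ee_pos: [641.2, 260.3, 209.6]
orientation: [-3.128, 0.289, -0.001]
ft_force: [-6.1, -2.0, 33.9]
width: 11.9
grasp_force: 30.0
```

step_arm([
  [[0, 0, 0, 0, 0, 0, 0], [0, 0, 0, 0, 0, 0, 0], [0, 0, 0, 0, 0, 0, 0.35], [0, 0, 0, 0, 0, 0, 0.35], [0, 0, 0.1, 0, 0, 0, 0.35]],
])

```text
t: 11.65
ee_pos: [640.9, 260.3, 214.2]
orientation: [3.128, -0.289, -0.001]
ft_force: [0.2, 0.9, 0.1]
width: 30.5
grasp_force: 0.0
```

step_arm([
  [[0, 0, 0.5, 0, 0, 0, 0.35], [0, 0, 1, 0, 0, 0, 0.35], [-0.7, 0, 0.25, 0, 0, 0, 0.6], [-0.9, 0, 0, 0, 0, 0, 0.6], [-0.9, 0.1, 0, 0, 0, 0, 0.6]],
])

```text
t: 12.28
ee_pos: [514.8, 265.0, 302.5]
orientation: [-3.128, 0.29, -0.002]
ft_force: [-1.3, 0.8, -0.5]
width: 51.9
grasp_force: 0.0
```

step_arm([
  [[-0.9, 0.1, 0, 0, 0, 0, 0.6], [-0.9, 0.1, 0, 0, 0, 0, 0.6], [-0.8, 0.1, 0, 0, 0, 0, 0.6], [-0.7, 0.1, 0, 0, 0, 0, 0.6], [0, 0, 0, 0, 0, 0, 0.6]],
])

```text
t: 12.9
ee_pos: [349.2, 285.3, 302.1]
orientation: [3.128, -0.285, -0.001]
ft_force: [1.6, -0.1, -0.1]
width: 52.7
grasp_force: 0.0
```

```bash
python3 - <<'E'
from h import *
np.set_printoptions(precision=1,suppress=True)
d=snap('wrist','w5');o=readout.get_obs();print(o['ee_pos'],o['orientation'],o['width'])
print(proj(d,[367,276,6])*800/560);snap('side','s5')
cv2.imwrite('pics/w5b.png',cv2.resize(d['pixels'][:,:,::-1],(800,600),interpolation=cv2.INTER_CUBIC))
E
```

```text
[350.6 285.6 302.3] [-3.1  0.3 -0. ] 52.55233954175775
[[412.9 270.2]]
```

View pics/w5b.png

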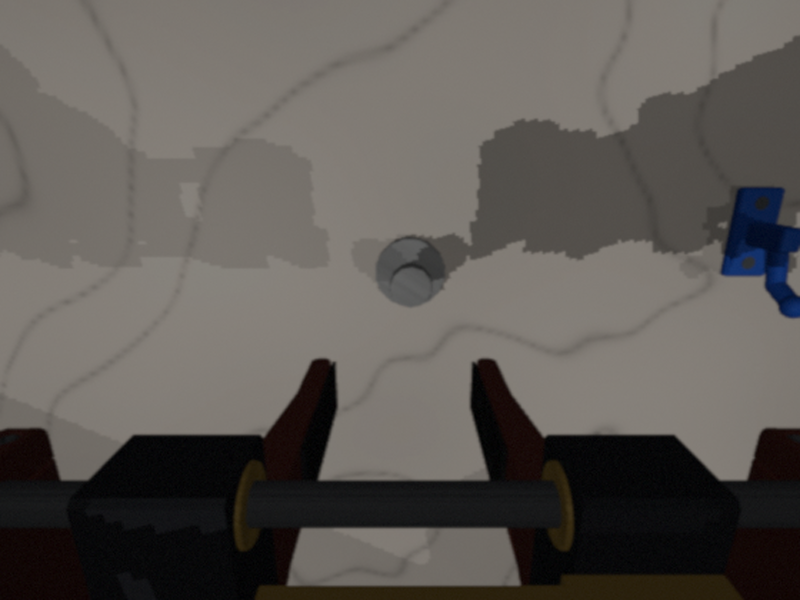

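```bash
python3 - <<'E'
from h import *
np.set_printoptions(precision=1,suppress=True)
d=load('w5')
print(ray(d,w8([(411,271),(377,271),(445,271),(411,236)]),6)[:,:2],ray(d,w8([(411,286),(390,286),(432,286)]),40)[:,:2])
s=load('side0');t=load('top0')
g=lambda p:(np.array(p,float)+.5)/3-.5+[190,140]
print('side cap top',ray(s,g([(612,490)]),40))
q=load('s5');cv2.imwrite('pics/s5c.png',cv2.resize(q['pixels'][205:330,190:310,::-1],None,fx=4.8,fy=4.8,interpolation=cv2.INTER_CUBIC))
E
```

```text
[[366.9 277.3]
 [370.7 298. ]
 [363.1 256.6]
 [388.2 273.5]] [[366.5 278. ]
 [368.6 289.3]
 [364.4 266.6]]
side cap top [[365.1 283.1  40. ]]
```

View pics/s5c.png

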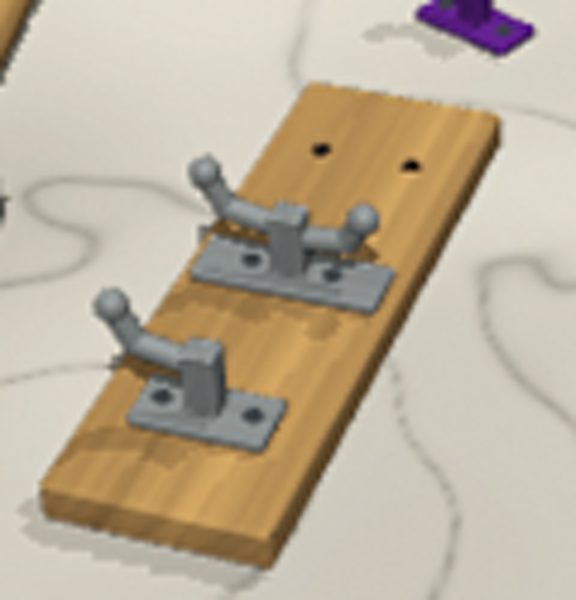

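step_arm([
  [[0.316, -0.15, -0.4, 0, 0, 0, 0.6], [0, 0, -0.5, 0, 0, 0, 0.6], [0, 0, -0.6, 0, 0, 0, 0.6], [0, 0, -0.4, 0, 0, 0, 0.6], [0, 0, -0.18, 0, 0, 0, 0.6]],
])

```text
t: 13.62
ee_pos: [367.9, 277.7, 196.7]
orientation: [3.128, -0.29, -0.001]
ft_force: [0.1, -0.4, 0.3]
width: 52.8
grasp_force: 0.0
```

step_arm([
  [[0, 0, 0, 0, 0, 0, 0.4], [0, 0, 0, 0, 0, 0, 0], [0, 0, 0, 0, 0, 0, 0], [0, 0, 0, 0, 0, 0, 0], [0, 0, 0.1, 0, 0, 0, 0]],
])

```text
t: 14.25
ee_pos: [366.7, 277.8, 202.9]
orientation: [3.128, -0.289, -0.0]
ft_force: [0.2, -0.1, -1.3]
width: 23.1
grasp_force: 30.0
```

step_arm([
  [[0, 0, 0.5, 0, 0, 0, 0], [0, 0, 0.8, 0, 0, 0, 0], [0.5, -0.4, 0.6, 0, 0, 0, 0], [0.6, -0.5, 0, 0, 0, 0, 0], [0.7, -0.5, 0, 0, 0, 0, 0]],
])

```text
t: 14.88
ee_pos: [457.3, 207.1, 298.7]
orientation: [-3.128, 0.287, -0.001]
ft_force: [0.7, -0.0, 0.0]
width: 23.3
grasp_force: 30.0
```

step_arm([
  [[0.7, -0.5, 0, 0, 0, 0, 0], [0.7, -0.5, 0, 0, 0, 0, 0], [0.7, -0.5, 0, 0, 0, 0, 0], [0.6, -0.5, 0, 0, 0, 0, 0], [0.36, -0.29, 0, 0, 0, 0, 0]],
])

```text
t: 15.5
ee_pos: [610.8, 92.1, 297.8]
orientation: [-3.128, 0.291, -0.0]
ft_force: [-0.4, -0.4, -1.4]
width: 22.5
grasp_force: 30.0
```

```bash
python3 - <<'E'
from h import *
d=snap('wrist','w6');o=readout.get_obs();print(o['ee_pos'],o['orientation'],o['width'])
cv2.imwrite('pics/w6b.png',cv2.resize(d['pixels'][60:360,80:480,::-1],(800,600),interpolation=cv2.INTER_CUBIC))
E
```

```text
[612.27690936  91.12710094 298.00613607] [ 3.127955   -0.29108915  0.00321011] 23.13889896073537
```

View pics/w6b.png

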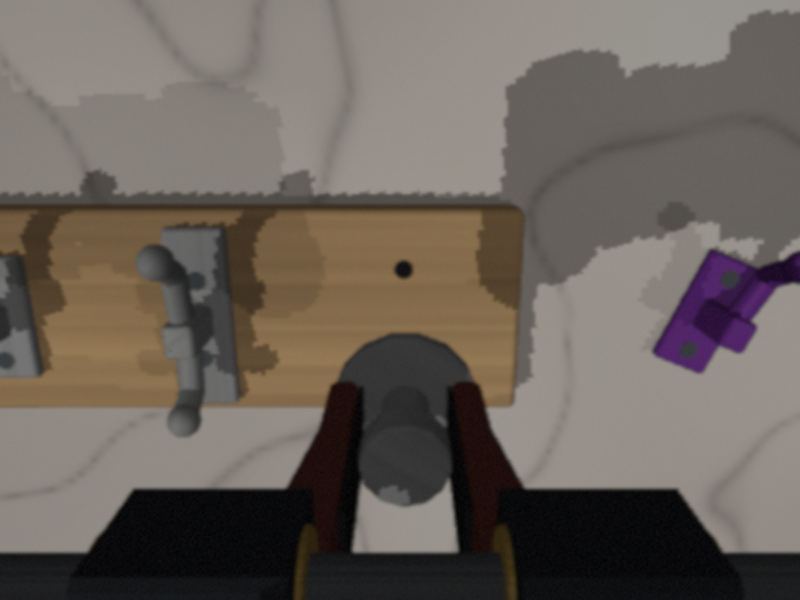

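```bash
python3 - <<'E'
from h import *
d=load('w6');o=np.array([610.8,92.1]);y=np.radians(-10.6);c=np.array([np.cos(y),np.sin(y)])
w=ray(d,[[281.75,226.75]],106.6)[0,:2]-22*c
e=d['extrinsics'];print(w,-e[:3,:3].T@e[:3,3], (w-o)@c,(w-o)@[-c[1],c[0]])
d=load('w2');e=d['extrinsics'];print(-e[:3,:3].T@e[:3,3]-[558.4,173.1,291.1])
E
```

```text
[610.6743749   92.69732085] [692.84986294  77.05683479 277.79377504] -0.23335933010066995 0.5640188664737332
[ 81.96903204 -15.49743861 -20.05511219]
```

step_arm([
  [[0, 0, -0.5, 0, 0, 0, 0], [0, 0, -0.6, 0, 0, 0, 0], [0, 0, -0.3, 0, 0, 0, 0], [0, 0, -0.12, 0, 0, 0, 0], [0, 0, 0, 0, 0, 0, 0]],
])

```text
t: 16.18
ee_pos: [609.8, 93.5, 221.9]
orientation: [-3.128, 0.288, -0.0]
ft_force: [-0.6, 0.8, -1.6]
width: 22.8
grasp_force: 30.0
```

step_arm([
  [[0, 0, -0.06, 0, 0, 0, 0], [0, 0, -0.05, 0, 0, 0, 0], [0, 0, 0, 0, 0, 0, 0], [0, 0, 0, 0, 0, 0, 0.45], [0, 0, 0, 0, 0, 0, 0.45]],
])

```text
t: 16.8
ee_pos: [609.9, 93.3, 216.4]
orientation: [-3.128, 0.289, -0.001]
ft_force: [-0.2, 0.2, 0.2]
width: 38.2
grasp_force: 0.0
```

step_arm([
  [[0, 0, 0.4, 0, 0, 0, 0.45], [0, 0, 0.8, 0, 0, 0, 0.45], [-0.5, -0.5, 0.6, 0, 0, 0, 0.7], [-0.7, -0.8, 0, 0, 0, 0, 0.9], [-0.7, -0.85, 0, 0, 0, 0, 1]],
])

```text
t: 17.42
ee_pos: [514.1, -14.9, 308.2]
orientation: [-3.128, 0.287, -0.005]
ft_force: [1.2, -0.4, 0.3]
width: 66.0
grasp_force: 0.0
```

step_arm([
  [[-0.7, -0.85, 0, 0, 0, 0, 1], [-0.7, -0.85, 0, 0, 0, 0, 1], [-0.7, -0.85, 0, 0, 0, 0, 1], [-0.7, -0.85, 0, 0, 0, 0, 1], [-0.7, -0.8, 0, 0, 0, 0, 1]],
])

```text
t: 18.05
ee_pos: [338.9, -225.5, 307.6]
orientation: [3.127, -0.288, 0.003]
ft_force: [0.3, -0.6, 0.4]
width: 87.8
grasp_force: 0.0
```

step_arm([
  [[-0.5, -0.81, 0, 0, 0, 0, 1], [0, 0, 0, 0, 0, 0, 1], [0, 0, 0, 0, 0, 0, 1], [0, 0, 0, 0, 0, 0, 1], [0, 0, 0, 0, 0, 0, 1]],
])

```text
t: 18.68
ee_pos: [315.4, -263.9, 306.3]
orientation: [-3.129, 0.286, -0.0]
ft_force: [0.5, -0.2, -0.1]
width: 87.6
grasp_force: 0.0
```

```bash
python3 - <<'E'
from h import *
np.set_printoptions(precision=1,suppress=True)
d=snap('wrist','w7');o=readout.get_obs();print(o['ee_pos'],o['orientation'],o['width'])
print(proj(d,[371,-282,12])); snap('side','s7')
cv2.imwrite('pics/w7b.png',cv2.resize(d['pixels'][60:360,80:480,::-1],(800,600),interpolation=cv2.INTER_CUBIC))
E
```

```text
[ 315.3 -264.   306.3] [-3.1  0.3  0. ] 88.00957829931933
[[291.7 144.8]]
```

View pics/w7b.png

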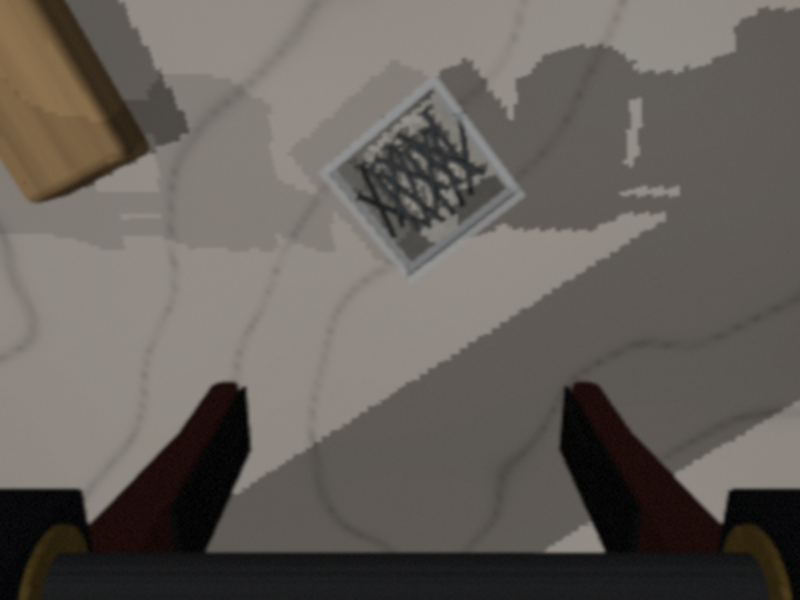

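```bash
python3 - <<'E'
from h import *
np.set_printoptions(precision=1,suppress=True)
d=load('w7');f=lambda p:(np.array(p,float)+.5)/2-.5+[80,60]
w=ray(d,f([(320,174),(437,76),(524,192),(411,275)]),24)[:,:2];e=np.roll(w,-1,0)-w
print(w,w.mean(0),np.linalg.norm(e,axis=1),np.degrees(np.arctan2(e[:,1],e[:,0])))
E
```

```text
[[ 378.3 -240.3]
 [ 406.4 -292.9]
 [ 356.2 -320.4]
 [ 330.2 -269. ]] [ 367.8 -280.7] [59.7 57.2 57.6 55.9] [ -61.9 -151.3  116.8   30.8]
```

step_arm([
  [[0.212, -0.064, -0.1, 0, 0, 0.978, 1], [0.212, -0.064, -0.1, 0, 0, 0.978, 1], [0.212, -0.064, -0.1, 0, 0, 0.978, 1], [0.212, -0.064, -0.1, 0, 0, 0.978, 1], [0.212, -0.064, -0.1, 0, 0, 0.978, 1]],
])

```text
t: 19.4
ee_pos: [368.4, -280.4, 280.9]
orientation: [-3.131, -0.252, 0.0]
ft_force: [0.3, 0.1, 0.5]
width: 87.5
grasp_force: 0.0
```

step_arm([
  [[0, 0, -0.1, 0, 0, 0.978, 1], [0, 0, -0.1, 0, 0, 0.978, 1], [0, 0, -0.1, 0, 0, 0.978, 1], [0, 0, -0.1, 0, 0, 0.978, 1], [0, 0, -0.1, 0, 0, 0.978, 1]],
])

```text
t: 20.02
ee_pos: [368.1, -280.4, 256.0]
orientation: [-3.043, -0.78, 0.0]
ft_force: [-0.3, -0.1, -0.5]
width: 87.7
grasp_force: 0.0
```

step_arm([
  [[0, 0, -0.3, 0, 0, 0, 1], [0, 0, -0.4, 0, 0, 0, 1], [0, 0, -0.4, 0, 0, 0, 1], [0, 0, -0.2, 0, 0, 0, 1], [0, 0, -0.118, 0, 0, 0, 1]],
])

```text
t: 20.65
ee_pos: [367.8, -280.5, 184.6]
orientation: [-3.044, -0.774, 0.001]
ft_force: [0.1, -0.5, -0.3]
width: 87.7
grasp_force: 0.0
```

step_arm([
  [[0, 0, 0, 0, 0, 0, 0.9], [0, 0, 0, 0, 0, 0, 0.75], [0, 0, 0, 0, 0, 0, 0.6], [0, 0, 0, 0, 0, 0, 0.6], [0, 0, 0, 0, 0, 0, 0.6]],
])

```text
t: 21.28
ee_pos: [367.9, -280.8, 185.8]
orientation: [3.044, 0.775, 0.001]
ft_force: [-0.4, 1.1, 5.9]
width: 60.0
grasp_force: 30.0
```

step_arm([
  [[0, 0, 0.2, 0, 0, 0, 0.5], [0, 0, 0.4, 0, 0, 0, 0.5], [0.2, 0.1, 0.6, 0, 0, -0.5, 0.5], [0.35, 0.2, 0.5, 0, 0, -0.9, 0.5], [0.4, 0.2, 0.3, 0, 0, -0.95, 0.5]],
])

```text
t: 21.9
ee_pos: [415.7, -255.5, 287.1]
orientation: [3.097, 0.519, 0.002]
ft_force: [-1.0, -0.4, -1.2]
width: 59.8
grasp_force: 30.0
```

step_arm([
  [[0.4, 0.25, 0, 0, 0, -0.95, 0.5], [0.4, 0.25, 0, 0, 0, -0.95, 0.5], [0.4, 0.25, 0, 0, 0, -0.95, 0.5], [0.35, 0.2, 0, 0, 0, -0.95, 0.5], [0.25, 0.15, 0, 0, 0, -0.9, 0.5]],
])

```text
t: 22.52
ee_pos: [505.8, -200.1, 285.7]
orientation: [-3.142, -0.008, -0.0]
ft_force: [-0.3, 0.5, -0.6]
width: 59.7
grasp_force: 30.0
```

step_arm([
  [[0.15, 0.1, 0, 0, 0, -0.6, 0.5], [0.1, 0, 0, 0, 0, 0, 0.5], [0, 0, 0, 0, 0, 0, 0.5], [0, 0, 0, 0, 0, 0, 0.5], [0, 0, 0, 0, 0, 0, 0.5]],
])

```text
t: 23.15
ee_pos: [517.5, -195.9, 285.3]
orientation: [-3.141, 0.056, 0.0]
ft_force: [-0.2, -0.2, -0.7]
width: 59.8
grasp_force: 30.0
```

```bash
python3 - <<'E'
from h import *
np.set_printoptions(precision=2,suppress=True)
d=snap('wrist','w8');o=readout.get_obs();p=o['ee_pos'];print(p,o['orientation'],o['width']);y=2*np.arctan(o['orientation'][1]/o['orientation'][0]);print(np.degrees(y))
hsv=cv2.cvtColor(d['pixels'],cv2.COLOR_RGB2HSV);m=cv2.inRange(hsv,(5,90,40),(25,255,255));m=cv2.morphologyEx(m,cv2.MORPH_OPEN,np.ones((3,3)))
for c in cv2.findContours(m,0,1)[0]:
    if cv2.contourArea(c)>3000:
        a=cv2.approxPolyDP(cv2.convexHull(c),5,True)[:,0];print(cv2.contourArea(c),a.tolist());print(ray(d,a,4)[:,:2])
cv2.imwrite('pics/w8b.png',cv2.resize(d['pixels'][:,:,::-1],(800,600),interpolation=cv2.INTER_CUBIC))
E
```

```text
[ 517.54 -195.86  285.32] [-3.14  0.06  0.  ] 59.90178146741164
-2.0382419685713553
3646.5 [[534, 418], [196, 419], [198, 411], [522, 403]]
[[ 278.87 -458.12]
 [ 290.3   -94.61]
 [ 301.43  -98.05]
 [ 300.31 -441.23]]
30740.5 [[346, 0], [337, 184], [184, 184], [166, 0]]
[[ 675.49 -246.33]
 [ 543.01 -242.14]
 [ 547.52 -114.78]
 [ 680.01 -119.08]]
```

View pics/w8b.png

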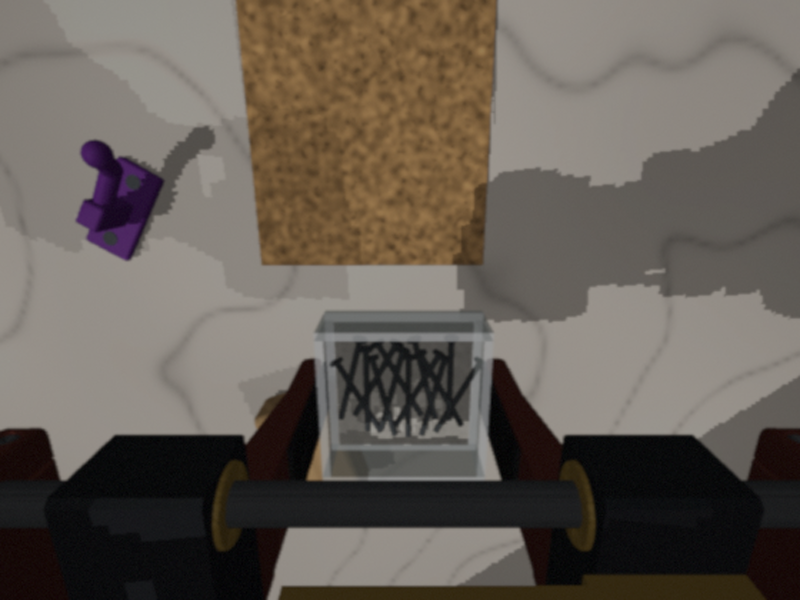

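```bash
python3 - <<'E'
from h import *
np.set_printoptions(precision=2,suppress=True)
d=load('w8');p=np.array([517.54,-195.86]);y=np.radians(-2);R=np.array([[np.cos(y),np.sin(y)],[-np.sin(y),np.cos(y)]])
for q,z in(((317,333),124),((492,333),124),((325,312),100),((482,312),100)): print(R@(ray(d,w8([q]),z)[0,:2]-p))
E
```

```text
[29.43 28.85]
[ 29.4  -29.06]
[28.81 30.16]
[ 28.78 -29.72]
```

step_arm([
  [[0.3, 0.1, 0, 0, 0, 0, 0.5], [0.5, 0.116, 0, 0, 0, 0, 0.5], [0.4, 0.1, 0, 0, 0, 0, 0.5], [0.196, 0, -0.2, 0, 0, 0, 0.5], [0, 0, -0.5, 0, 0, 0, 0.5]],
])

```text
t: 23.82
ee_pos: [589.0, -179.8, 250.4]
orientation: [3.14, -0.055, 0.004]
ft_force: [-0.4, 1.2, -1.6]
width: 59.3
grasp_force: 30.0
```

step_arm([
  [[0, 0, -0.5, 0, 0, 0, 0.5], [0, 0, -0.4, 0, 0, 0, 0.5], [0, 0, -0.2, 0, 0, 0, 0.5], [0, 0, -0.07, 0, 0, 0, 0.5], [0, 0, -0.036, 0, 0, 0, 0.5]],
])

```text
t: 24.45
ee_pos: [587.9, -180.0, 190.4]
orientation: [3.141, -0.056, 0.001]
ft_force: [-0.3, 0.1, -0.6]
width: 59.9
grasp_force: 30.0
```

step_arm([
  [[0, 0, 0, 0, 0, 0, 0.5], [0, 0, 0, 0, 0, 0, 0.5], [0, 0, 0, 0, 0, 0, 0.95], [0, 0, 0, 0, 0, 0, 0.95], [0, 0, 0, 0, 0, 0, 0.95]],
])

```text
t: 25.08
ee_pos: [587.6, -179.9, 190.1]
orientation: [3.141, -0.056, 0.0]
ft_force: [0.4, -0.1, 0.2]
width: 82.7
grasp_force: 0.0
```

step_arm([
  [[0, 0, 0.4, 0, 0, 0, 0.95], [0, 0, 0.9, 0, 0, 0, 0.95], [-0.4, 0, 0.9, 0, 0, 0.7, 0.95], [-0.7, 0.1, 0, 0, 0, 0.9, 0.95], [-0.8, 0.1, 0, 0, 0, 0.9, 0.95]],
])

```text
t: 25.7
ee_pos: [492.1, -169.9, 302.2]
orientation: [3.132, 0.222, 0.005]
ft_force: [-0.6, 0.0, -0.3]
width: 83.3
grasp_force: 0.0
```

step_arm([
  [[-0.8, 0.1, 0, 0, 0, 0.9, 0.95], [-0.8, 0.1, 0, 0, 0, 0.9, 0.95], [-0.5, 0.1, 0, 0, 0, 0.1, 0.95], [-0.25, 0.1, 0, 0, 0, 0, 0.95], [0, 0, 0, 0, 0, 0, 0.95]],
])

```text
t: 26.32
ee_pos: [375.1, -149.8, 300.7]
orientation: [3.112, 0.425, 0.002]
ft_force: [0.3, -0.9, -0.1]
width: 83.7
grasp_force: 0.0
```

step_arm([
  [[0, 0, 0, 0, 0, 0, 0.95], [0, 0, 0, 0, 0, 0, 0.95], [0, 0, 0, 0, 0, 0, 0.95], [0, 0, 0, 0, 0, 0, 0.95], [0, 0, 0, 0, 0, 0, 0.95]],
])

```text
t: 26.95
ee_pos: [375.1, -149.9, 299.9]
orientation: [-3.113, -0.426, 0.0]
ft_force: [-0.0, -0.3, 0.6]
width: 83.4
grasp_force: 0.0
```

```bash
python3 - <<'E'
from h import *
np.set_printoptions(precision=1,suppress=True)
d=snap('wrist','w9');o=readout.get_obs();print(o['ee_pos'],o['orientation'],o['width'])
s=snap('side','s9')
a=cv2.resize(d['pixels'][40:280,160:400,::-1],(600,600),interpolation=cv2.INTER_CUBIC)
b=cv2.resize(s['pixels'][140:340,190:320,::-1],(200,308),interpolation=cv2.INTER_CUBIC)
b=np.vstack([b,np.zeros((292,200,3),np.uint8)])
cv2.imwrite('pics/w9b.png',np.hstack([a,b]))
E
```

```text
[ 375.1 -149.9  300. ] [-3.1 -0.4  0. ] 83.16406164003861
```

View pics/w9b.png

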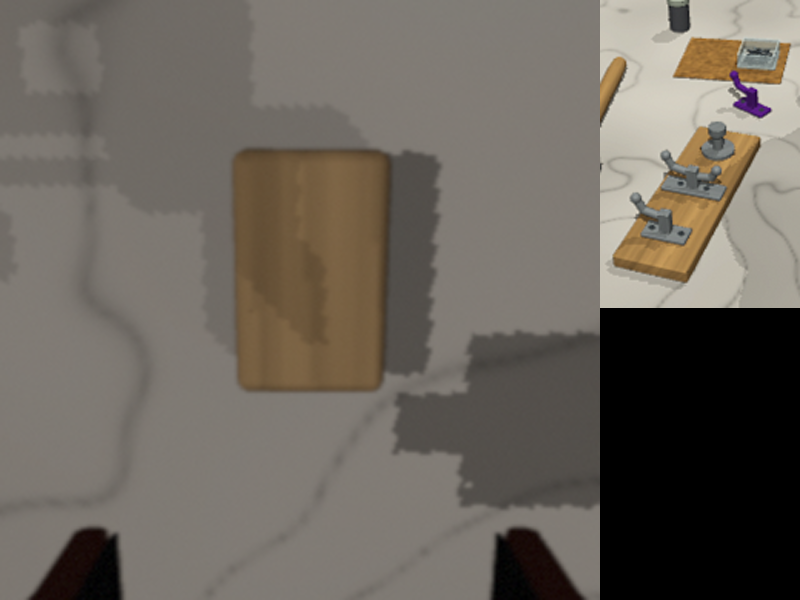

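```bash
python3 - <<'E'
from h import *
np.set_printoptions(precision=1,suppress=True)
d=load('w9');f=lambda p:(np.array(p,float)+.5)/2.5-.5+[160,40]
w=ray(d,f([(234,150),(389,150),(384,389),(238,389)]),30)[:,:2];e=np.roll(w,-1,0)-w
print(w.mean(0),np.linalg.norm(e,axis=1),np.degrees(np.arctan2(e[:,1],e[:,0])))
E
```

```text
[ 430.1 -135.9] [45.7 72.5 47.  72.5] [ -74.4 -163.9  105.6   15. ]
```

step_arm([
  [[0.55, 0.14, -0.2, 0, 0, 0, 0.95], [0.548, 0.14, -0.4, 0, 0, 0, 0.95], [0, 0, -0.6, 0, 0, 0, 0.95], [0, 0, -0.6, 0, 0, 0, 0.95], [0, 0, -0.3, 0, 0, 0, 0.95]],
])

```text
t: 27.68
ee_pos: [429.7, -135.7, 193.7]
orientation: [-3.112, -0.426, 0.003]
ft_force: [-0.1, 0.9, -0.3]
width: 83.2
grasp_force: 0.0
```

step_arm([
  [[0, 0, -0.174, 0, 0, 0, 0.9], [0, 0, 0, 0, 0, 0, 0.6], [0, 0, 0, 0, 0, 0, 0.4], [0, 0, 0, 0, 0, 0, 0.4], [0, 0, 0, 0, 0, 0, 0.4]],
])

```text
t: 28.3
ee_pos: [430.2, -136.0, 186.9]
orientation: [3.112, 0.425, 0.002]
ft_force: [-1.1, -0.5, 5.6]
width: 47.7
grasp_force: 30.0
```

step_arm([
  [[0, 0, 0.3, 0, 0, 0, 0.4], [0, 0, 0.7, 0, 0, 0, 0.4], [0.3, -0.1, 0.7, 0, 0, -0.5, 0.4], [0.6, -0.1, 0.3, 0, 0, -0.9, 0.4], [0.6, -0.1, 0, 0, 0, -0.9, 0.4]],
])

```text
t: 28.92
ee_pos: [506.1, -151.1, 289.1]
orientation: [3.136, 0.171, 0.005]
ft_force: [0.8, 0.3, -1.5]
width: 48.0
grasp_force: 30.0
```

step_arm([
  [[0.7, -0.1, 0, 0, 0, -0.9, 0.4], [0.7, -0.1, 0, 0, 0, -0.9, 0.4], [0.7, -0.1, 0, 0, 0, -0.275, 0.4], [0.7, -0.1, 0, 0, 0, 0, 0.4], [0.538, -0.238, 0, 0, 0, 0, 0.4]],
])

```text
t: 29.55
ee_pos: [673.0, -182.5, 287.3]
orientation: [-3.141, 0.052, -0.0]
ft_force: [-0.5, 1.0, -2.0]
width: 47.7
grasp_force: 30.0
```

step_arm([
  [[0, 0, -0.2, 0, 0, 0, 0.4], [0, 0, -0.6, 0, 0, 0, 0.4], [0, 0, -0.6, 0, 0, 0, 0.4], [0, 0, -0.2, 0, 0, 0, 0.4], [0, 0, 0, 0, 0, 0, 0.4]],
])

```text
t: 30.18
ee_pos: [671.1, -182.5, 205.9]
orientation: [-3.141, 0.053, 0.003]
ft_force: [0.0, 0.5, -1.3]
width: 47.8
grasp_force: 30.0
```

step_arm([
  [[0, 0, -0.2, 0, 0, 0, 0.4], [0, 0, -0.07, 0, 0, 0, 0.4], [0, 0, -0.038, 0, 0, 0, 0.4], [0, 0, 0, 0, 0, 0, 0.4], [0, 0, 0, 0, 0, 0, 0.4]],
])

```text
t: 30.8
ee_pos: [672.0, -182.8, 191.1]
orientation: [3.141, -0.053, 0.0]
ft_force: [0.0, 1.2, -0.9]
width: 47.8
grasp_force: 30.0
```

step_arm([
  [[0, 0, 0, 0, 0, 0, 0.75], [0, 0, 0, 0, 0, 0, 0.75], [0, 0, 0, 0, 0, 0, 0.75], [0, 0, 0.4, 0, 0, 0, 0.75], [0, 0, 0.8, 0, 0, 0, 0.75]],
])

```text
t: 31.42
ee_pos: [671.4, -182.6, 251.0]
orientation: [-3.14, 0.053, 0.004]
ft_force: [0.1, 0.1, 0.2]
width: 65.8
grasp_force: 0.0
```

step_arm([
  [[0, 0, 1, 0, 0, 0, 0.75], [-0.8, 0, 0.8, 0, 0, 0, 0.75], [-0.9, 0, 0.5, 0, 0, 0, 0.75], [-0.9, 0, 0.3, 0, 0, 0, 0.75], [-0.9, 0, 0, 0, 0, 0, 0.75]],
])

```text
t: 32.05
ee_pos: [495.8, -182.8, 383.8]
orientation: [3.139, -0.052, 0.007]
ft_force: [-0.4, -0.3, -0.7]
width: 66.0
grasp_force: 0.0
```

step_arm([
  [[-0.5, 0, 0, 0, 0, 0, 0.75], [0, 0, 0, 0, 0, 0, 0.75], [0, 0, 0, 0, 0, 0, 0.75], [0, 0, 0, 0, 0, 0, 0.75], [0, 0, 0, 0, 0, 0, 0.75]],
])

```text
t: 32.67
ee_pos: [472.6, -182.8, 380.8]
orientation: [-3.141, 0.052, 0.0]
ft_force: [0.1, -0.2, -0.6]
width: 65.7
grasp_force: 0.0
```

```bash
python3 - <<'E'
from h import *
np.set_printoptions(precision=1,suppress=True)
d=snap('wrist','w10');t=snap('top','t10');o=readout.get_obs();print(o['t'],o['ee_pos'],o['orientation'])
a=cv2.resize(d['pixels'][0:260,80:425,::-1],(398*345//345,300),interpolation=cv2.INTER_CUBIC)
a=d['pixels'][:300,90:490,::-1]
b=cv2.resize(t['pixels'][130:280,155:355+55,::-1],None,fx=2,fy=2,interpolation=cv2.INTER_CUBIC)
o=np.zeros((600,800,3),np.uint8);o[:300,:400]=a;o[300:600,:b.shape[1]]=b;cv2.imwrite('pics/fin.png',o)
E
```

```text
32.775 [ 472.3 -182.7  380.7] [-3.1  0.1  0. ]
```

View pics/fin.png

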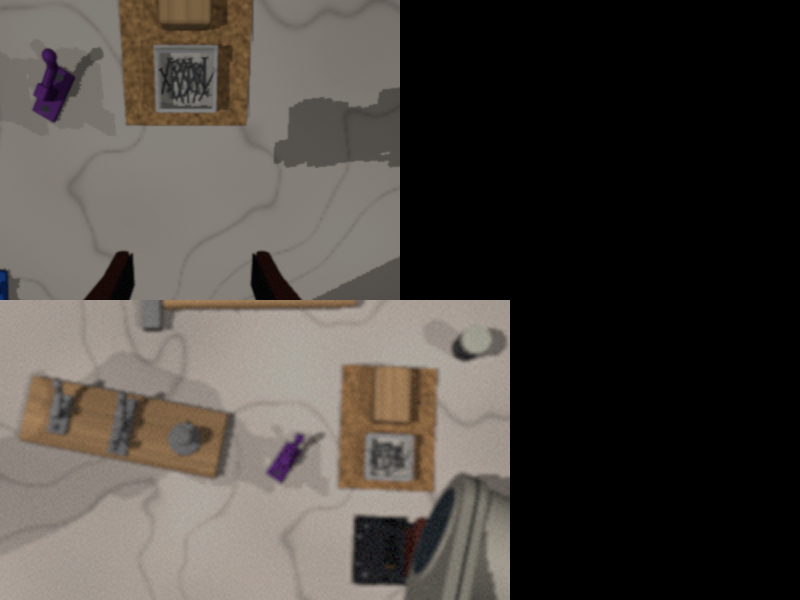

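```bash
python3 - <<'E'
from h import *
np.set_printoptions(precision=1,suppress=True)
t=load('t10');f=lambda p:((np.array(p,float)-[0,300])+.5)/2-.5+[155,130]
print('tray',ray(t,f([(389,457)]),28),'want 587,-180; block',ray(t,f([(393,394)]),34),'want 672,-183; knob cap',ray(t,f([(184,433)]),58),'want 610,93')
s=load('s5');g=lambda p:(np.array(p,float)+.5)/4.8-.5+[190,205]
for n,p in(('sgl screw holes',[(162,397),(253,415)]),('dbl',[(252,259),(332,274)]),):
    w=ray(s,g(p),24)[:,:2];print(n,w,w.mean(0))
E
```

```text
tray [[ 586.6 -178.7   28. ]] want 587,-180; block [[ 670.  -183.2   34. ]] want 672,-183; knob cap [[612.5  90.9  58. ]] want 610,93
sgl screw holes [[656.8 259.1]
 [621.6 265. ]] [639.2 262. ]
dbl [[640.4 175.3]
 [607.3 181.1]] [623.8 178.2]
```

All placements check out to within about 2 mm, which is the calibration limit, so I'm handing in.

```bash
python3 -c "
from workcell import ctrl
print(ctrl.close_job())"
```

```text
the job is handed in; nothing more can be done
None
```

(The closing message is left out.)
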